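Clear the dry bath and hold its cover open

TASK

The long aluminium tube block left on top of the dry bath's cover is in the way: put it back, upright and fully seated, in its own holder, the one with the long slot that matches its shape, and let go of it. Then lift the cover by its bar and finish while holding it steady about 45 degrees open (it falls shut if let go); leave the round block, the bottle and the power adapter where they are.

Things in the scene. Friction and masses are not known exactly. Their poses are not given: they have to be found in the camera images.
- block_center (a point): centre of the loose block to put away: aluminium, 64 (x) x 34 (y) x 70 mm (z, up), about 0.4 kg, three dark wells along its top; origin 35 mm above its underside. Starts upright on the cover's flat top, 133 mm above the table. Seated, its centre is 39 mm above the table and only its lowest 14 mm are in the slot: grip across the 34 mm at or above its middle.
- slot_long_floor (a point): floor centre of the long slot, the block's own place. Fixed white plastic holder 96 x 96 x 18 mm with a slot 68 (its x) x 38 (its y) mm, 14 mm deep, chamfered; this point is 4 mm and the mouth 18 mm above the table; z up. The block fits either way round. A small black bar mark lies beside the slot.
- slot_square_floor (a point): the same point of the square slot's holder (slot 54 x 54 mm, same outside size, square mark): empty, belongs to another block, not used.
- slot_round_floor (a point): the same point of the round slot's holder (slot 56 mm diameter, round mark): holds the round block. The three holders stand apart in a row across the table to the robot's left; which is where changes.
- round_block: bystander: round aluminium block, 52 mm diameter, 45 mm high, standing in the round slot; origin at the centre of its underside, z up.
- bottle: bystander: small bottle with a red cap, 44 mm diameter, 85 mm high; origin at the centre of its underside, z up.
- adapter: bystander: black power adapter, 110 (x) x 50 (y) x 30 mm, lying flat; origin at the centre of its underside.
- bath: the fixed dry bath: white box 200 (its x, front towards the robot at -x) x 190 (y) x 96 mm high with a grey cover on top; origin at the centre of its underside, z up.
- hinge (a point): middle of the cover's hinge axis, fixed on the bath: 85 mm behind (+x of) the bath's centre and 101 mm above the table; its y axis is the hinge axis, its axes are the bath's.
- bar (a point): middle of the cover's handle: round steel bar, 10 mm thick, 110 mm long along y, on two 45-degree arms. Cover shut: 180 mm in front of (-x) and 62 mm above the hinge axis, 163 mm above the table, 30 mm above the cover's top and ahead of its edge. At 45 degrees: 83 mm in front of and 171 mm above the hinge (272 above the table). Pinch it from above, closing along x; it turns between the fingers.
- cover (a joint): angle of the cover in rad: 0 shut, grows as the front edge is lifted, 0.785 is 45 degrees, stop at 1.3. Grey cover 150 (x) x 160 (y) x 32 mm, about 0.45 kg, free hinge: it falls shut from any angle; lifting at the bar takes about 2 to 3 N.
- block: the body of the same block as block_center; its origin is the centre of its underside.
There are look-alikes about, which are no part of the job. What is shaped like the block but pink or turquoise is not meant.

How it is judged:
By the outcome, as a careful person would: the job done as asked, in the order asked, and still so for the second after the job is handed in, while the arm keeps its last pose, push and grip.
It also fails if it takes over 64 s, if anything falls off the work surface, if the arm or the gripper's body presses on something with over 40 N, if the wrist force passes 120 N, or if a joint passes its speed limit or range.

ROBOT

A 6-joint arm with a two-finger parallel gripper is mounted at the origin on the work surface. World frame = base frame: x ahead of the robot, y to its left, z up, the work surface at z = 0. Lengths are in mm, angles in rad, forces in N, time in s.
With the tool pointing down it reaches from about 275 to 1000 mm from the base axis. Payload 8.4 kg.
Tool frame: the origin (TCP) lies midway between the tips of the shut fingers; the grasp point (between the pads) lies 19 mm behind it; z points along the fingers, y is the direction in which the jaws open and shut (so a half turn about z gives the same grasp; the last joint's range is limited). The gripper opens to 85 mm and grips with 20 to 120 N. Pads are 22 mm wide; open, the fingers measure 114 mm over their backs; the gripper's body (76 mm by 85 mm) begins 54 mm behind the grasp point. The pads swing forward as they close: fully open they stand 13 mm farther back than shut.
Start: joints at [-1.294, 0.353, 1.633, -0, 1.155, -0.002], TCP at [172, -600.869, 231.281] pointing down, gripper open.
Joint ranges: [-2.63, 2.63], [-0.92, 2.1], [0.06, 2.66], [-1.3, 4.44], [0, 2.69], [-3.02, 3.02]. Speed limits (rad/s): [2.22, 2.22, 2.79, 3.14, 3.14, 3.14].

INTERFACE

Orientations are given as a 3x3 rotation matrix whose columns are the frame's x, y, z axes.
In Python, from rig import bot, cams gives the robot as it stands.
- The arm moves only by the tool servo_tool, never from a script. Its argument "moves" is text: rows parted by semicolons, each of 7 numbers parted by spaces: the shift along the tool's x, y, z in m, then the turn, a rotation vector about the tool's x, y, z in rad, then the opening, from 0 (shut) to 1 (fully open). A call has 1 to 12 rows; each row is the pose to reach, as a shift and turn from the pose commanded when the call began, along the tool's axes at that moment; what a row does not reach only later rows make up. A row lasts 1/8 s, in which the tool goes at most 62.5 mm and 10.7 degrees, less where a joint would pass 70% of its speed; a pose out of reach is approached as far as the arm can. A call with a gripper value outside its range is refused whole. The fingers move at their own pace and stop on an object; the grip force is fixed at half the most. Time passes only in rows, so rows that repeat a pose let the fingers close. It gives the time, the measured TCP pose, the force and the opening at its end, in the units of the state.
- bot.read_state(): the state, without advancing time (a new reading comes with each control period).
- cams.get_image(name): name is "scene" or "top" or "wrist"; returns a dict with "image" (400x640x3 uint8, blue, green, red), "z_map" (400x640 float32, mm along the optical axis (not along the pixel's ray), 0 where there is no reading), "vfov" (degrees; the focal length in pixels is half the picture's height over the tangent of half this angle, whatever the lens; pixels are square), "cx", "cy" (the principal point, pixels), "R" (3x3) and "t" (3): a world point X has camera coordinates R X + t; the wrist camera has in their place "tool_from_camera" (4x4, takes a point from camera to tool coordinates, whose origin is the TCP and whose axes are the flange's). Camera axes: x right, y down, z forward; pixel columns grow to the right and rows downward; lengths in mm; the calibration is good to about 2 mm. A picture is of the moment at which its call begins: read the wrist's pose just before it.
- bot.sign_off(): hands the job in, once; it reports no verdict.
The state is a dict: "time": time; "qpos": joint angles; "joint_vel": joint speeds; "tau": joint torques, N m; "eef_pos": TCP position; "orientation": TCP orientation; "ft_force": force on the tool from outside, world axes, zero at the start; "moment": the same for the moment, N m; "finger_gap": opening from 0.0 (shut) to 1.0 (fully open).
Only numpy, scipy, OpenCV 4.12 (cv2) and the standard library are available. Lean on these libraries where they do the work, as an engineer would, in place of code of your own. Each camera call takes 0.05 s, during which the arm holds its last target. There are 200 camera calls.

## Working session

There is one attempt and no reset: what is moved stays moved. The work goes in short steps, Python scripts to look and compute and a tool call to move; the robot and the scene stay as the last step left them, time stands still between calls to the robot, and variables do not carry over. Pictures are saved under pics/ and viewed, about 8 in all and at most 12, crops included, and the job is handed in when it is done.

Besides the shell and the picture viewer there is one more tool, called after ">>>" as name(argument=value, ...) on one line, values as JSON. servo_tool: Moves the arm, as the interface text tells. Its arguments: {"type":"object","properties":{"moves":{"type":"string"}},"required":["moves"]}

```bash
ls; mkdir -p pics; cat > h.py <<'E'
import numpy as np, cv2
from rig import bot, cams
def cloud(im, T=None):
    Z=im["z_map"]; h,w=Z.shape; f=h/2/np.tan(np.radians(im["vfov"])/2)
    u,v=np.meshgrid(np.arange(w),np.arange(h))
    C=np.stack([(u-im["cx"])/f*Z,(v-im["cy"])/f*Z,Z],-1)
    if T is None: P=(C-im["t"])@im["R"]   # R^T (C-t)
    else: P=C@T[:3,:3].T+T[:3,3]
    P[Z==0]=np.nan
    return P
def wristT(im,s):
    W=np.eye(4); W[:3,:3]=np.array(s["orientation"]); W[:3,3]=s["eef_pos"]
    return W@np.array(im["tool_from_camera"])
E
python3 - <<'E'
from h import *
s=bot.read_state();print({k:np.round(v,3).tolist() for k,v in s.items()})
for n in("top","scene"):
    im=cams.get_image(n);cv2.imwrite(f"pics/{n}0.png",im["image"])
    np.savez(f"{n}0.npz",P=cloud(im),I=im["image"]);print(n,im["vfov"],im["cx"],im["cy"],np.round(im["R"],3).tolist(),np.round(im["t"]).tolist(),(im["z_map"]==0).mean())
E
```

```text
pics
{'time': 0.0, 'qpos': [-1.294, 0.354, 1.634, 0.0, 1.155, -0.002], 'joint_vel': [-0.0, -0.0, 0.001, 0.001, -0.001, 0.001], 'tau': [0.001, -60.526, -34.207, -0.0, 0.009, -0.0], 'eef_pos': [171.894, -600.428, 230.592], 'orientation': [[0.961, 0.275, -0.0], [0.275, -0.961, 0.001], [0.0, -0.001, -1.0]], 'ft_force': [0.022, -0.6, 0.064], 'moment': [-0.043, 0.018, -0.046], 'finger_gap': 0.999}
top 45.89158133464829 317.8427965695208 198.73120950283123 [[-0.013, -0.999, -0.034], [-0.986, 0.018, -0.168], [0.168, 0.032, -0.985]] [82.0, 616.0, 1091.0] 0.0038203125
scene 57.36882157353669 318.76094955505545 202.97451044835609 [[0.805, 0.593, -0.007], [0.33, -0.457, -0.826], [-0.493, 0.662, -0.564]] [-526.0, -70.0, 1252.0] 0.00416015625
```

View pics/top0.png

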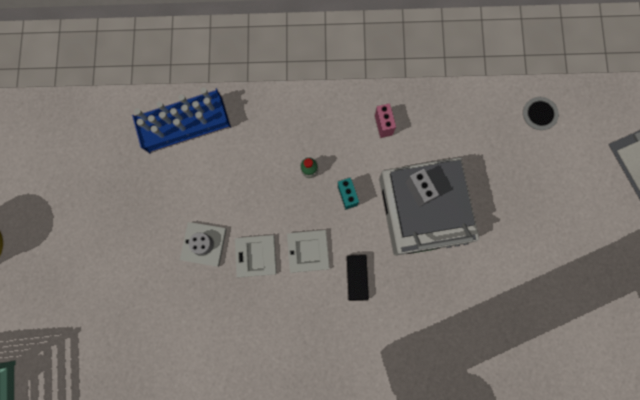

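View pics/scene0.png

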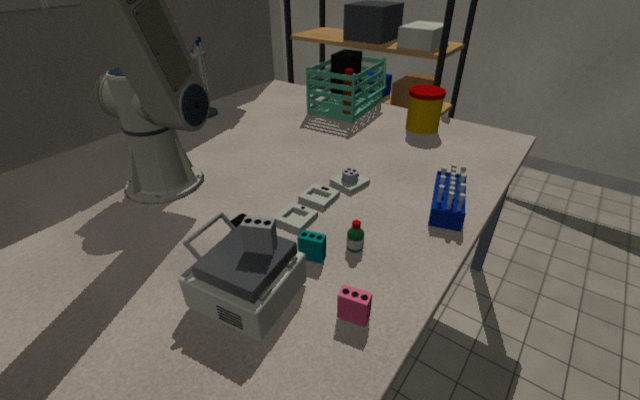

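The top view shows the grey block on the cover at (425,184), with the bath around (430,205). The round holder is at (200,243). The holder at (255,256) has a bar mark, so it is probably the long slot; the one at (308,251) is probably the square slot. The adapter is at (358,278), the bottle at (309,167), and the pink and turquoise decoys are nearby. Next I'll measure from the depth data.

```bash
python3 - <<'E'
from h import *
d=np.load("top0.npz");P=d["P"];I=d["I"]
def reg(name,u0,u1,v0,v1,z0,z1):
    Q=P[v0:v1,u0:u1].reshape(-1,3);Q=Q[(Q[:,2]>z0)&(Q[:,2]<z1)]
    if len(Q)<5: print(name,len(Q));return
    r=cv2.minAreaRect(Q[:,:2].astype(np.float32)); print(name,len(Q),"mean",Q.mean(0).round(1),"rect",np.round(r[0],1),np.round(r[1],1),round(r[2],1))
reg("block top",400,460,160,210,155,180)
reg("cover top",375,490,150,260,125,140)
reg("bath/bar",375,490,215,265,150,172)
reg("bath all",375,490,150,262,85,180)
reg("holderL",230,282,228,284,12,25)
reg("slotL floor",240,278,236,278,-2,10)
reg("holderS",283,335,225,280,12,25)
reg("holderR",175,232,215,272,12,25)
reg("round",175,232,215,272,40,60)
reg("adapter",340,375,248,306,22,38)
reg("bottle",295,325,150,185,60,100)
reg("teal",330,365,170,215,55,80)
print(P[256,225:285,2].round()); print(P[232:280,255,2].round());print(P[251,283:332,2].round());print(P[228:275,310,2].round())
print(P[236:252,440].round())
big=cv2.resize(I[215:285,170:340],None,fx=4.6,fy=4.6,interpolation=cv2.INTER_CUBIC)
cv2.imwrite("pics/hold.png",big)
E
```

```text
block top 93 mean [ 606.  -143.1  167.7] rect [ 604.9 -144.2] [69.7 27. ] 51.8
cover top 4072 mean [ 597.  -187.9  133.5] rect [ 599.2 -185.4] [157.4 161.5] 8.7
bath/bar 323 mean [ 501.1 -200.3  165.6] rect [ 506.1 -199. ] [ 25.3 119.2] 9.1
bath all 6469 mean [ 581.7 -179.9  125.3] rect [ 592.9 -186.2] [200.7 190.9] 8.8
holderL 1124 mean [483.8 231.5  18.7] rect [484.  231.7] [96.  96.9] 3.5
slotL floor 609 mean [479.5 221.7   3.8] rect [482.8 224.4] [ 94.1 102.6] 89.6
holderS 1050 mean [494.  101.8  18.6] rect [494.2 101.8] [96.3 95.8] 4.2
holderR 1086 mean [514.6 360.1  18.7] rect [515.7 363.1] [98.5 96.2] 79.6
round 372 mean [515.1 362.   49.4] rect [515.5 362.2] [50.5 50.4] 61.4
adapter 967 mean [428.2 -17.5  30.7] rect [428.8 -17.6] [110.  50.] 1.3
bottle 127 mean [697.8  95.1  74.9] rect [698.5  95. ] [33.2 26. ] 78.6
teal 395 mean [630.5   1.   70.3] rect [631.7   1.1] [65.3 34. ] 17.6
[ 1.  3. -1.  5.  2.  2. -0. -1.  1.  0. 20. 22. 19. 17. 23. 19. 19. 22.
 20. 20. 21. 16. 17.  6.  1.  5.  6.  6.  4.  6. -0.  7.  5.  5.  6.  2.
  2.  1. 19. 17. 20. 19. 18. 20. 16. 21. 16. 19.
[... 275 characters left out ...]
 25. 15. 19. 20. 18. 19. 18.  4.  4.  4.  1.
  4.  7.  5.  6.  4.  3.  3.  5.  2. -2. -0.  6.  4.  4.  1.  9.  7.  4.
 21. 21. 20. 19. 22. 18. 19. 19.  2.  3.  2.  1.  1.]
[ 5.  2.  0. nan 18. 17. 19. 21. 17. 13. 21. 22.  2.  7.  4.  6.  6.  4.
  0.  3.  4.  3.  4. -2.  5.  2.  6.  6.  5.  8.  8.  7.  7.  7. 18. 17.
 18. 20. 15. 19. 17. 19. 15. -0.  2. -2. -1.]
[[ 518. -206.   99.]
 [ 516. -206.   97.]
 [ 513. -205.   99.]
 [ 511. -205.   99.]
 [ 509. -206.   96.]
 [ 502. -190.  165.]
 [ 499. -189.  170.]
 [ 497. -189.  168.]
 [ 495. -189.  169.]
 [ 493. -190.  165.]
 [ 496. -206.   93.]
 [ 494. -208.   82.]
 [ 497. -227.   -2.]
 [ 494. -225.    4.]
 [ 492. -225.    3.]
 [ 489. -225.    3.]]
```

View pics/hold.png

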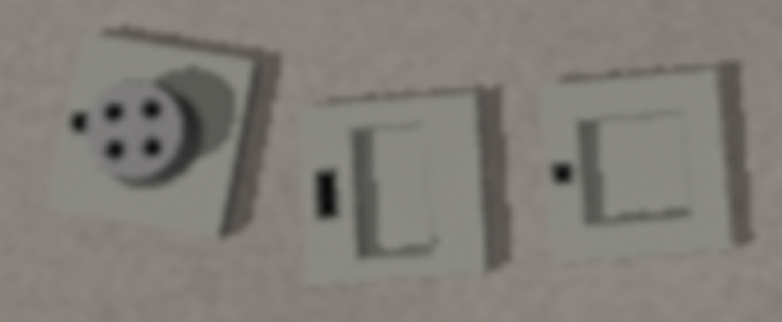

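```bash
cat >> h.py <<'E'
def rel(pos,yaw_jaw_x=None,s=None):
    """shift in tool frame (m) and rotvec to TCP pos (mm), tool x at yaw (deg), pointing down"""
    from scipy.spatial.transform import Rotation as Ro
    s=s or bot.read_state(); R=np.array(s["orientation"])
    d=R.T@(np.array(pos)-s["eef_pos"])/1000
    if yaw_jaw_x is None: return d.round(4),None
    a=np.radians(yaw_jaw_x); T=np.array([[np.cos(a),np.sin(a),0],[np.sin(a),-np.cos(a),0],[0,0,-1]])
    return d.round(4),Ro.from_matrix(R.T@T).as_rotvec().round(4)
def rect(P,u0,u1,v0,v1,z0,z1):
    Q=P[v0:v1,u0:u1].reshape(-1,3);Q=Q[(Q[:,2]>z0)&(Q[:,2]<z1)]
    r=cv2.minAreaRect(Q[:,:2].astype(np.float32)); print(len(Q),"mean",Q.mean(0).round(1),"rect",np.round(r[0],1),np.round(r[1],1),round(r[2],1)); return Q
E
python3 - <<'E'
from h import *
print(np.array(cams.get_image("wrist")["tool_from_camera"]).round(2).tolist())
P=np.load("top0.npz")["P"]
rect(P,400,460,155,215,195,212)
print(rel([560,-145,420],0))
E
```

```text
[[0.0, -0.96, -0.29, 74.48], [1.0, -0.0, 0.0, 0.01], [-0.0, -0.29, 0.96, -143.53], [0.0, 0.0, 0.0, 1.0]]
511 mean [ 616.  -153.5  203.4] rect [ 616.5 -153.8] [63.5 35.2] 26.6
(array([ 0.4985, -0.3313, -0.1889]), array([-1.000e-03,  1.000e-04,  2.788e-01]))
```

```bash
python3 - <<'E'
from h import *
print(rel([616,-153.6,330],26.6))
E
```

```text
(array([ 0.5499, -0.3076, -0.0989]), array([-1.000e-03, -1.000e-04, -1.854e-01]))
```

>>> servo_tool(moves="0.05 -0.028 -0.08 0 0 -0.02 1; 0.1 -0.056 -0.099 0 0 -0.04 1; 0.15 -0.084 -0.099 0 0 -0.06 1; 0.2 -0.112 -0.099 0 0 -0.08 1; 0.25 -0.14 -0.099 0 0 -0.1 1; 0.3 -0.168 -0.099 0 0 -0.12 1; 0.35 -0.196 -0.099 0 0 -0.14 1; 0.4 -0.224 -0.099 0 0 -0.16 1; 0.45 -0.252 -0.099 0 0 -0.185 1; 0.5 -0.28 -0.099 0 0 -0.185 1; 0.55 -0.3076 -0.099 0 0 -0.185 1; 0.55 -0.3076 -0.099 0 0 -0.185 1")

```text
time: 1.65
eef_pos: [618.1, -150.7, 329.4]
orientation: [[0.893, 0.451, -0.0], [0.451, -0.893, 0.001], [0.0, -0.001, -1.0]]
ft_force: [-0.4, -0.7, 0.2]
finger_gap: 0.994
```

```bash
cat > w.py <<'E'
from h import *
import sys
n=sys.argv[1]; s=bot.read_state(); im=cams.get_image("wrist"); P=cloud(im,wristT(im,s))
cv2.imwrite(f"pics/{n}.png",im["image"]); np.savez(f"{n}.npz",P=P,I=im["image"])
print(s["time"],np.round(s["eef_pos"],1),np.round(s["orientation"],3).tolist(),np.round(s["ft_force"],1),s["finger_gap"],np.round(s["qpos"],2))
E
python3 w.py w1; python3 - <<'E'
from h import *
P=np.load("w1.npz")["P"]
Q=rect(P,0,640,0,400,196,210)
rect(P,0,640,0,400,125,140)
E
```

```text
1.65 [ 618.1 -150.7  329.4] [[0.893, 0.451, -0.0], [0.451, -0.893, 0.001], [0.0, -0.001, -1.0]] [-0.4 -0.7  0.2] 0.9939327881132832 [-0.24  0.3   1.49  0.    1.35  0.86]
2646 mean [ 618.6 -154.2  204. ] rect [ 617.3 -155.1] [63.8 33.7] 26.0
15030 mean [ 607.2 -187.1  134. ] rect [ 600.4 -186. ] [154.4 160.2] 8.7
```

View pics/w1.png

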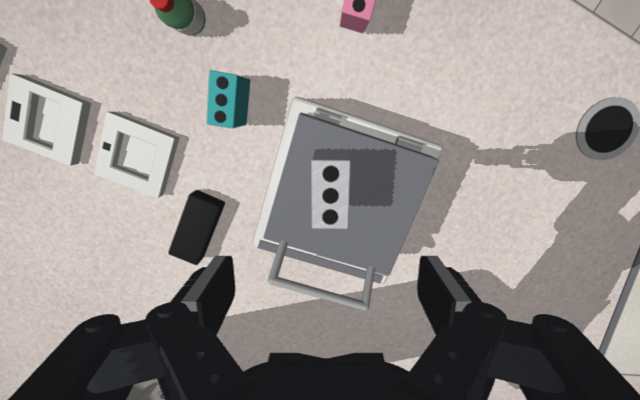

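The wrist view shows the block at (331,194), aligned with the tool. The bar is at (320,295), and the bar-marked long slot is at the far left (42,120). I'll centre on the block, descend and grip.

```bash
python3 - <<'E'
from h import *
print(rel([617,-154.8,162],26.2))
E
```

```text
(array([-0.0007,  0.0024,  0.1675]), array([-0.0007,  0.001 ,  0.0093]))
```

>>> servo_tool(moves="-0.0007 0.0024 0.04 0 0 0.009 1; -0.0007 0.0024 0.08 0 0 0.009 1; -0.0007 0.0024 0.1 0 0 0.009 1; -0.0007 0.0024 0.1 0 0 0.009 1")

```text
time: 2.2
eef_pos: [614.6, -157.0, 228.6]
orientation: [[0.899, 0.438, -0.004], [0.438, -0.899, 0.001], [-0.003, -0.002, -1.0]]
ft_force: [0.4, -0.7, 0.4]
finger_gap: 1.001
```

```bash
python3 - <<'E'
from h import *
print(bot.read_state()["joint_vel"].round(3) if hasattr(bot.read_state()["joint_vel"],'round') else bot.read_state()["joint_vel"])
print(rel([617,-154.8,162],26.2))
E
```

```text
[ 0.004 -0.028 -0.047  0.004  0.018  0.003]
(array([ 0.0033, -0.0008,  0.0666]), array([-0.0022,  0.0031, -0.0037]))
```

>>> servo_tool(moves="0.003 -0.001 0.035 0 0 -0.003 1; 0.003 -0.001 0.067 0 0 -0.003 1; 0.003 -0.001 0.067 0 0 -0.003 1; 0.003 -0.001 0.067 0 0 -0.003 1; 0.003 -0.001 0.067 0 0 -0.003 0; 0.003 -0.001 0.067 0 0 -0.003 0; 0.003 -0.001 0.067 0 0 -0.003 0; 0.003 -0.001 0.067 0 0 -0.003 0; 0.003 -0.001 0.067 0 0 -0.003 0; 0.003 -0.001 0.067 0 0 -0.003 0")

```text
time: 3.45
eef_pos: [619.2, -154.2, 164.0]
orientation: [[0.897, 0.442, 0.001], [0.442, -0.897, -0.0], [0.001, 0.001, -1.0]]
ft_force: [-0.8, -0.5, 5.2]
finger_gap: 0.393
```

>>> servo_tool(moves="0 0 -0.03 0 0 0 0; 0 0 -0.08 0 0 0 0; 0 0 -0.12 0 0 0 0; 0 0 -0.12 0 0 0 0")

```text
time: 3.95
eef_pos: [620.2, -154.3, 286.1]
orientation: [[0.897, 0.442, 0.005], [0.442, -0.897, -0.001], [0.004, 0.003, -1.0]]
ft_force: [0.2, -0.1, -4.4]
finger_gap: 0.391
```

```bash
python3 - <<'E'
from h import *
from scipy.spatial.transform import Rotation
P=np.load("w1.npz")["P"]; rect(P,0,92,70,165,13,23)
T=np.load("top0.npz")["P"]
for N,Pm,b in (("top",T,(225,285,225,285)),("w1",P,(0,92,70,165))):
    Q=Pm[b[2]:b[3],b[0]:b[1]].reshape(-1,3)
    c=np.array([484,231.7]);
    for yaw in (3.5,):
        a=np.radians(yaw);A=np.array([[np.cos(a),-np.sin(a)],[np.sin(a),np.cos(a)]])
        L=(Q[:,:2]-c)@A; ins=(np.abs(L)<[44,42]).all(1)&(Q[:,2]<11)
        r=cv2.minAreaRect((L[ins]).astype(np.float32));print(N,"floor",np.round(r[0],1),np.round(r[1],1),round(r[2],1),ins.sum())
print(bot.read_state()["ft_force"],rel([484,231.7,290],3.5))
E
python3 w.py w2
```

```text
3870 mean [485.6 230.3  18.4] rect [483.5 230.6] [97.5 99.4] 4.1
top floor [0.5 1.1] [67.4 36.8] 0.6 407
w1 floor [-2.7  3.8] [66.4 32.7] 1.7 1125
[ 0.16928966 -0.06554145 -4.40288727] (array([ 0.0484, -0.4064, -0.0051]), array([ 0.0024, -0.0045,  0.3968]))
3.95 [ 620.2 -154.3  286.1] [[0.897, 0.442, 0.005], [0.442, -0.897, -0.001], [0.004, 0.003, -1.0]] [ 0.2 -0.1 -4.4] 0.3911191579476993 [-0.25  0.33  1.55  0.    1.26  0.87]
```

```bash
python3 - <<'E'
from h import *
s=bot.read_state()
P=np.load("w2.npz")["P"];I=np.load("w2.npz")["I"].astype(int)
R=np.array(s["orientation"]);L=(P-s["eef_pos"])@R   # tool coords
m=(np.abs(L[...,0])<45)&(np.abs(L[...,1])<14)&(L[...,2]>-65)&(L[...,2]<30)
v,u=np.nonzero(m);print(m.sum(),u.min(),u.max(),v.min(),v.max())
h,e=np.histogram(L[m][:,2],bins=np.arange(-65,31,5));print(list(zip(e,h)))
for lo,hi in((-50,-25),):
    k=m&(L[...,2]>lo)&(L[...,2]<hi);print(L[k][:,0].min(),L[k][:,0].max(),np.median(L[k][:,2]))
E
```

```text
11841 285 363 187 357
[(np.int64(-65), np.int64(0)), (np.int64(-60), np.int64(0)), (np.int64(-55), np.int64(0)), (np.int64(-50), np.int64(0)), (np.int64(-45), np.int64(8984)), (np.int64(-40), np.int64(389)), (np.int64(-35), np.int64(331)), (np.int64(-30), np.int64(300)), (np.int64(-25), np.int64(287)), (np.int64(-20), np.int64(229)), (np.int64(-15), np.int64(230)), (np.int64(-10), np.int64(187)), (np.int64(-5), np.int64(186)), (np.int64(0), np.int64(165)), (np.int64(5), np.int64(149)), (np.int64(10), np.int64(137)), (np.int64(15), np.int64(122)), (np.int64(20), np.int64(120)), (np.int64(25), np.int64(25))]
-23.511760170389525 31.26688647181698 -42.517414280132435
```

View pics/w2.png

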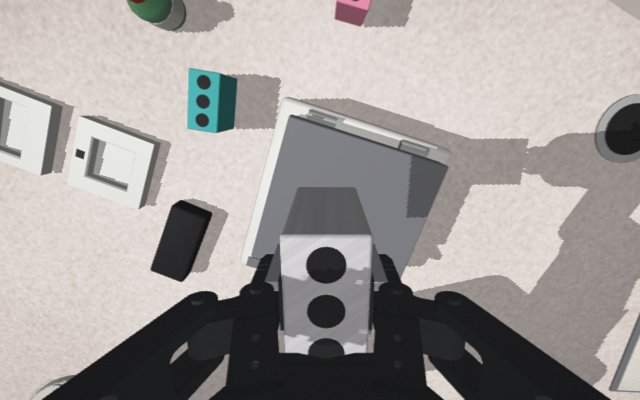

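The block is held upright. Its top is at tool z≈-42 and its front face at tool x≈+31. Next I'll hover short of the long slot so that it stays in view.

```bash
python3 - <<'E'
from h import *
print(rel([374,231.7,230],3.7))
E
```

```text
(array([-0.0493, -0.4543,  0.0531]), array([ 0.0005, -0.001 ,  0.3932]))
```

>>> servo_tool(moves="-0.006 -0.05 0 0 0 0.04 0; -0.011 -0.1 0 0 0 0.08 0; -0.017 -0.15 0 0 0 0.13 0; -0.022 -0.2 0.01 0 0 0.18 0; -0.027 -0.25 0.02 0 0 0.23 0; -0.033 -0.3 0.03 0 0 0.28 0; -0.038 -0.35 0.04 0 0 0.32 0; -0.043 -0.4 0.053 0 0 0.36 0; -0.049 -0.454 0.053 0 0 0.393 0; -0.049 -0.454 0.053 0 0 0.393 0; -0.049 -0.454 0.053 0 0 0.393 0; -0.049 -0.454 0.053 0 0 0.393 0")

```text
time: 5.5
eef_pos: [374.3, 230.6, 229.5]
orientation: [[0.998, 0.064, -0.001], [0.064, -0.998, -0.001], [-0.001, 0.001, -1.0]]
ft_force: [-0.1, 0.8, -3.7]
finger_gap: 0.388
```

```bash
python3 w.py w3; python3 - <<'E'
from h import *
s=bot.read_state()
d=np.load("w3.npz");P=d["P"]
Q=P.reshape(-1,3);c=np.array([484,231.7])
m=(np.abs(Q[:,:2]-c)<60).all(1)&(Q[:,2]>13)&(Q[:,2]<24)
r=cv2.minAreaRect(Q[m,:2].astype(np.float32));print("holder",m.sum(),np.round(r,1) if 0 else r)
a=np.radians(3.7);A=np.array([[np.cos(a),-np.sin(a)],[np.sin(a),np.cos(a)]])
L=(Q[:,:2]-c)@A
for nm,ax in(("x",0),("y",1)):
    k=(np.abs(L[:,1-ax])<10)&(np.abs(L[:,ax])<60)
    # mouth edges: rim points nearest the slot on each side
    rim=k&(Q[:,2]>16)
    v=L[rim,ax]; print(nm,"rim",v[v<0].max(),v[v>0].min(),"outer",v.min(),v.max())
    f=k&(Q[:,2]<8)&(np.abs(L[:,ax])<45); print("floor",L[f,ax].min(),L[f,ax].max())
R=np.array(s["orientation"]);B=(P-s["eef_pos"])@R
k=(np.abs(B[...,1])<12)&(np.abs(B[...,0])<45)&(B[...,2]>-50)&(B[...,2]<-20)
print("block front",B[k][:,0].max(),"top",np.median(B[k][:,2]))
cv2.imwrite("pics/w3.png",d["I"])
E
```

```text
5.5 [374.3 230.6 229.5] [[0.998, 0.064, -0.001], [0.064, -0.998, -0.001], [-0.001, 0.001, -1.0]] [-0.1  0.8 -3.7] 0.3877423017974493 [ 0.55  0.06  2.01 -0.    1.07  2.06]
holder 6617 ((483.50469970703125, 230.7949981689453), (95.21636199951172, 96.14191436767578), 3.6198649406433105)
x rim -34.55267720214587 33.247637945388014 outer -48.151362788446136 46.90304767173098
floor -33.48688262857547 33.615260495363565
y rim -19.92142584971264 18.54018776955274 outer -48.899112104692065 47.156233104266995
floor -20.024974212626717 18.138779218317797
block front 30.162879410069078 top -39.75310182322706
```

View pics/w3.png

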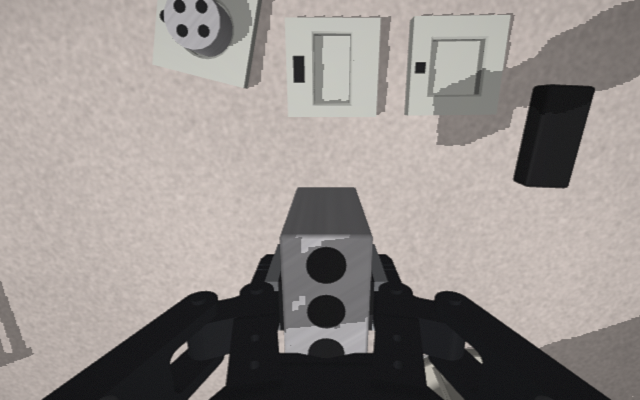

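The long slot is at (333,68), with the bar mark at (299,69). It measures (483.4, 230.9) with yaw 3.65°. I'll check the block's lateral offset and compute the approach.

```bash
python3 - <<'E'
from h import *
s=bot.read_state();P=np.load("w3.npz")["P"]
R=np.array(s["orientation"]);B=(P-s["eef_pos"])@R
k=(np.abs(B[...,1])<22)&(B[...,0]>12)&(B[...,0]<45)&(B[...,2]>-45)&(B[...,2]<-37)
v=B[k];print(v[:,1].min(),v[:,1].max(),np.percentile(v[:,0],99.5))
print(rel([485,231,85],3.65))
E
```

```text
-16.987908142763533 17.168167183574653 29.876289022700753
(array([0.1105, 0.0065, 0.1447]), array([ 0.0006,  0.0008, -0.0005]))
```

>>> servo_tool(moves="0.04 0.002 0 0 0 0 0; 0.08 0.005 0.03 0 0 0 0; 0.1105 0.0065 0.07 0 0 0 0; 0.1105 0.0065 0.11 0 0 0 0; 0.1105 0.0065 0.145 0 0 0 0; 0.1105 0.0065 0.145 0 0 0 0; 0.1105 0.0065 0.145 0 0 0 0; 0.1105 0.0065 0.145 0 0 0 0")

```text
time: 6.55
eef_pos: [486.2, 232.6, 87.0]
orientation: [[0.998, 0.064, 0.003], [0.064, -0.998, 0.001], [0.003, -0.001, -1.0]]
ft_force: [-0.8, 0.6, -3.5]
finger_gap: 0.392
```

```bash
python3 w.py w4; python3 - <<'E'
from h import *
s=bot.read_state();print(np.round(s["joint_vel"],3))
P=np.load("w4.npz")["P"];R=np.array(s["orientation"]);B=(P-s["eef_pos"])@R
Q=P.reshape(-1,3);L=B.reshape(-1,3)
rim=(Q[:,2]>13)&(Q[:,2]<23)&(np.abs(L[:,:2])<70).all(1)
print("rim tool x",L[rim&(np.abs(L[:,1])<40)][:,0].min(),L[rim&(np.abs(L[:,1])<40)][:,0].max(),"y",L[rim][:,1].min(),L[rim][:,1].max())
k=rim&(np.abs(L[:,1])<12);print("mouth front edge",L[k][:,0].min(), "block front",np.percentile(L[(np.abs(L[:,1])<10)&(L[:,2]>-45)&(L[:,2]<20)&(L[:,0]<45)][:,0],99.5))
print(rel([485,231,60],3.65))
E
```

```text
6.55 [486.2 232.6  87. ] [[0.998, 0.064, 0.003], [0.064, -0.998, 0.001], [0.003, -0.001, -1.0]] [-0.8  0.6 -3.5] 0.39156752820522306 [0.44 0.41 1.94 0.   0.8  1.95]
[ 0.004  0.003  0.005 -0.    -0.004  0.001]
rim tool x -31.50858367358608 45.61729982784482 y -69.99233949704936 50.00532949364641
mouth front edge 31.360093767903884 block front 30.25068199684348
(array([-0.0012,  0.0016,  0.0269]), array([-0.001 , -0.0027,  0.001 ]))
```

>>> servo_tool(moves="-0.0008 0.0018 0.01 0 -0.0027 0 0; -0.0008 0.0018 0.02 0 -0.0027 0 0; -0.0008 0.0018 0.03 0 -0.0027 0 0; -0.0008 0.0018 0.036 0 -0.0027 0 0; -0.0008 0.0018 0.036 0 -0.0027 0 0; -0.0008 0.0018 0.036 0 -0.0027 0 0")

```text
time: 7.35
eef_pos: [484.2, 230.4, 49.3]
orientation: [[0.998, 0.065, -0.003], [0.065, -0.998, -0.0], [-0.003, -0.0, -1.0]]
ft_force: [0.3, -0.1, -4.8]
finger_gap: 0.392
```

>>> servo_tool(moves="0.0005 -0.0004 0.003 0 0.002 0 0; 0.0005 -0.0004 0.006 0 0.002 0 0; 0.0005 -0.0004 0.009 0 0.002 0 0; 0.0005 -0.0004 0.012 0 0.002 0 0; 0.0005 -0.0004 0.012 0 0.002 0 0")

```text
time: 7.98
eef_pos: [484.5, 230.7, 37.0]
orientation: [[0.998, 0.065, -0.001], [0.065, -0.998, -0.0], [-0.001, 0.0, -1.0]]
ft_force: [0.0, -0.0, -5.1]
finger_gap: 0.392
```

>>> servo_tool(moves="0 0 0.0015 0 0 0 0; 0 0 0.0025 0 0 0 0; 0 0 0.003 0 0 0 0; 0 0 0.003 0 0 0 0")

```text
time: 8.48
eef_pos: [484.7, 230.8, 35.1]
orientation: [[0.998, 0.065, -0.001], [0.065, -0.998, 0.0], [-0.0, -0.0, -1.0]]
ft_force: [-4.6, -2.1, 7.4]
finger_gap: 0.393
```

>>> servo_tool(moves="0 0 0 0 0 0 0.3; 0 0 0 0 0 0 0.6; 0 0 0 0 0 0 1; 0 0 0 0 0 0 1; 0 0 0 0 0 0 1; 0 0 -0.04 0 0 0 1; 0 0 -0.1 0 0 0 1; 0 0 -0.16 0 0 0 1; -0.05 0 -0.2 0 0 0 1; -0.08 0 -0.2 0 0 0 1; -0.08 0 -0.2 0 0 0 1")

```text
time: 9.85
eef_pos: [403.4, 225.4, 234.9]
orientation: [[0.998, 0.066, -0.0], [0.066, -0.998, 0.0], [-0.0, -0.0, -1.0]]
ft_force: [-0.1, -0.7, -0.1]
finger_gap: 1.001
```

```bash
python3 w.py w5; python3 - <<'E'
from h import *
P=np.load("w5.npz")["P"];Q=P.reshape(-1,3)
m=(np.abs(Q[:,:2]-[484,231])<45).all(1)&(Q[:,2]>60)&(Q[:,2]<95)
q=Q[m];r=cv2.minAreaRect(q[:,:2].astype(np.float32));print(r,np.median(q[:,2]))
A=np.c_[q[:,:2]-q[:,:2].mean(0),np.ones(len(q))];k=q[:,2]>np.median(q[:,2])-4;print("plane",np.linalg.lstsq(A[k],q[k,2],rcond=None)[0].round(4))
m=(np.abs(Q[:,:2]-[484,231])<60).all(1)&(Q[:,2]>13)&(Q[:,2]<24);print("rim z",np.median(Q[m,2]))
s=bot.read_state()
c,S=np.cos(np.radians(8.75)),np.sin(np.radians(8.75));b=np.array([592.9,-186.2]);bar=b+np.array([[c,-S],[S,c]])@[-95,0];print(bar)
print(rel([*bar,300],98.75))
E
```

```text
9.85 [403.4 225.4 234.9] [[0.998, 0.066, -0.0], [0.066, -0.998, 0.0], [-0.0, -0.0, -1.0]] [-0.1 -0.7 -0.1] 1.000503495662845 [0.51 0.09 1.96 0.   1.09 2.01]
((481.7219543457031, 230.47067260742188), (63.5101203918457, 34.037315368652344), 3.722899913787842) 74.98417016573387
plane [ 2.00000e-04 -1.00000e-03  7.49767e+01]
rim z 18.931506719976994
[ 499.00565651 -200.65172169]
(array([ 0.0663,  0.4316, -0.0654]), array([-1.0000e-04, -5.0000e-04, -1.6579e+00]))
```

View pics/w5.png

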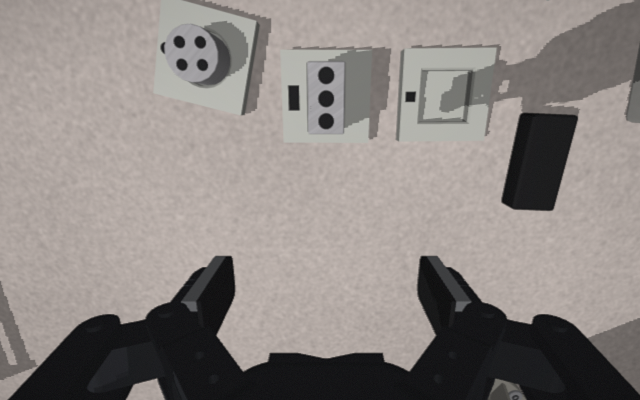

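The block is seated: it is level, and its top sits 56 mm above the rim, as expected. The view shows it in the bar-marked holder at (326,98), with the round block and adapter undisturbed. Now the bar.

>>> servo_tool(moves="0.006 0.036 -0.03 0 0 -0.14 1; 0.011 0.072 -0.06 0 0 -0.28 1; 0.017 0.108 -0.065 0 0 -0.42 1; 0.022 0.144 -0.065 0 0 -0.56 1; 0.028 0.18 -0.065 0 0 -0.7 1; 0.033 0.216 -0.065 0 0 -0.84 1; 0.039 0.252 -0.065 0 0 -0.98 1; 0.044 0.288 -0.065 0 0 -1.12 1; 0.05 0.324 -0.065 0 0 -1.26 1; 0.055 0.36 -0.065 0 0 -1.4 1; 0.061 0.396 -0.065 0 0 -1.54 1; 0.066 0.432 -0.065 0 0 -1.658 1")

```text
time: 11.4
eef_pos: [499.7, -203.2, 298.6]
orientation: [[-0.155, 0.988, -0.001], [0.988, 0.155, 0.0], [0.0, -0.001, -1.0]]
ft_force: [-0.2, -0.1, 0.7]
finger_gap: 1.0
```

>>> servo_tool(moves="0 0 0 0 0 0 1; 0 0 0 0 0 0 1; 0 0 0 0 0 0 1")

```text
time: 11.78
eef_pos: [498.8, -200.5, 299.1]
orientation: [[-0.151, 0.988, -0.001], [0.988, 0.151, 0.0], [0.0, -0.001, -1.0]]
ft_force: [0.0, 0.5, -0.8]
finger_gap: 0.998
```

```bash
python3 w.py w6; python3 - <<'E'
from h import *
P=np.load("w6.npz")["P"];Q=P.reshape(-1,3);Q=Q[~np.isnan(Q[:,0])]
m=(np.abs(Q[:,:2]-[499,-200.7])<[35,70]).all(1)&(Q[:,2]>155)&(Q[:,2]<180)
q=Q[m];r=cv2.minAreaRect(q[:,:2].astype(np.float32));print(r,len(q),np.percentile(q[:,2],[5,50,95]))
a=np.radians(8.75);R=np.array([[np.cos(a),-np.sin(a)],[np.sin(a),np.cos(a)]])
L=(q[:,:2]-[499,-200.7])@R
for y0 in range(-60,60,15):
    k=(L[:,1]>=y0)&(L[:,1]<y0+15)&(L[:,0]<8);print(y0,k.sum(),np.percentile(L[k,0],[2,50,98]).round(1) if k.sum() else '',q[k,2].max() if k.sum() else '')
print(rel([499,-200.7,220],98.75))
E
```

```text
11.775 [ 498.8 -200.5  299.1] [[-0.151, 0.988, -0.001], [0.988, 0.151, 0.0], [0.0, -0.001, -1.0]] [ 0.   0.5 -0.8] 0.9979347100873202 [-0.38  0.16  1.74 -0.    1.25 -0.54]
((503.912353515625, -200.69815063476562), (20.786069869995117, 119.44567108154297), 8.637389183044434) 1578 [158.46082783 167.8167297  169.67980236]
-60 169 [-4.7  1.1  8. ] 170.20924675997742
-45 160 [-5.6 -0.8  4. ] 170.1736853782686
-30 169 [-5.5 -0.8  3.9] 170.88166819576446
-15 174 [-5.4 -0.8  3.8] 170.7258380712683
0 177 [-5.3 -0.8  3.8] 170.2086245865164
15 183 [-5.2 -0.8  3.7] 170.38415009712884
30 187 [-5.2 -0.8  3.6] 170.32318694383258
45 229 [-5.1  1.   7.5] 170.617604126883
(array([-0.0003,  0.0002,  0.0792]), array([-0.0008, -0.0003, -0.0005]))
```

>>> servo_tool(moves="0 -0.0006 0.04 0 0 0 1; 0 -0.0006 0.08 0 0 0 1; 0 -0.0006 0.12 0 0 0 1; 0 -0.0006 0.153 0 0 0 1; 0 -0.0006 0.153 0 0 0 1; 0 -0.0006 0.153 0 0 0 1; 0 -0.0006 0.153 0 0 0 0; 0 -0.0006 0.153 0 0 0 0; 0 -0.0006 0.153 0 0 0 0; 0 -0.0006 0.153 0 0 0 0; 0 -0.0006 0.153 0 0 0 0; 0 -0.0006 0.153 0 0 0 0")

```text
time: 13.32
eef_pos: [499.4, -201.2, 146.7]
orientation: [[-0.151, 0.989, 0.002], [0.989, 0.151, -0.0], [-0.0, 0.002, -1.0]]
ft_force: [4.3, 2.4, 0.1]
finger_gap: 0.089
```

>>> servo_tool(moves="0 0 0 0 0 0 0; 0 0 0 0 0 0 0; 0 0 0 0 0 0 0")

```text
time: 13.7
eef_pos: [499.4, -201.2, 146.7]
orientation: [[-0.151, 0.988, 0.002], [0.988, 0.151, -0.0], [-0.0, 0.002, -1.0]]
ft_force: [4.7, 2.1, 0.7]
finger_gap: 0.091
```

```bash
python3 - <<'E'
from h import *
s=bot.read_state();p=np.array(s["eef_pos"]);R=np.array(s["orientation"])
a=np.radians(8.7);ex=np.array([np.cos(a),np.sin(a),0]);ez=np.array([0,0,1.])
for th in np.radians([5,10,15,20,25,30,35,40,45,46]):
    f=lambda t:(-180*np.cos(t)+62*np.sin(t))*ex+(180*np.sin(t)+62*np.cos(t))*ez
    print(round(np.degrees(th)),(R.T@(f(th)-f(0))/1000).round(4))
E
```

```text
5 [-0.      0.0061 -0.0154]
10 [-0.      0.0136 -0.0303]
15 [-0.      0.0223 -0.0444]
20 [-0.      0.0322 -0.0578]
25 [-0.      0.0432 -0.0702]
30 [-0.      0.0553 -0.0816]
35 [-0.      0.0683 -0.0919]
40 [-0.      0.0821 -0.1011]
45 [-0.      0.0967 -0.109 ]
46 [-0.      0.0997 -0.1104]
```

>>> servo_tool(moves="0 0.003 -0.0077 0 0 0 0; 0 0.0061 -0.0154 0 0 0 0; 0 0.0098 -0.023 0 0 0 0; 0 0.0136 -0.0303 0 0 0 0; 0 0.0136 -0.0303 0 0 0 0")

```text
time: 14.32
eef_pos: [512.2, -199.2, 176.8]
orientation: [[-0.152, 0.988, 0.0], [0.988, 0.152, -0.0], [-0.0, 0.0, -1.0]]
ft_force: [5.8, -0.3, -5.9]
finger_gap: 0.091
```

>>> servo_tool(moves="0 0.0043 -0.0071 0 0 0 0; 0 0.0087 -0.0141 0 0 0 0; 0 0.0136 -0.0208 0 0 0 0; 0 0.0186 -0.0275 0 0 0 0; 0 0.0241 -0.0338 0 0 0 0; 0 0.0296 -0.0399 0 0 0 0; 0 0.0356 -0.0457 0 0 0 0; 0 0.0417 -0.0513 0 0 0 0; 0 0.0481 -0.0566 0 0 0 0; 0 0.0547 -0.0616 0 0 0 0; 0 0.0616 -0.0663 0 0 0 0; 0 0.0685 -0.0708 0 0 0 0")

```text
time: 15.82
eef_pos: [578.3, -189.0, 248.9]
orientation: [[-0.151, 0.988, -0.003], [0.988, 0.151, -0.0], [0.0, -0.003, -1.0]]
ft_force: [-3.9, -1.9, 3.6]
finger_gap: 0.09
```

>>> servo_tool(moves="0 0.0075 -0.0041 0 0 0 0; 0 0.0146 -0.0079 0 0 0 0; 0 0.0146 -0.0079 0 0 0 0; 0 0.0146 -0.0079 0 0 0 0; 0 0.0146 -0.0079 0 0 0 0; 0 0.0146 -0.0079 0 0 0 0")

```text
time: 16.58
eef_pos: [593.2, -186.6, 257.1]
orientation: [[-0.151, 0.988, -0.002], [0.988, 0.151, -0.0], [-0.0, -0.002, -1.0]]
ft_force: [-9.3, -1.6, 11.2]
finger_gap: 0.093
```

```bash
python3 - <<'E'
from h import *
s=bot.read_state();print(s["time"],np.round(s["eef_pos"],1),np.round(s["ft_force"],1),s["finger_gap"],np.round(s["joint_vel"],3))
for n in("top","scene"):
    im=cams.get_image(n);cv2.imwrite(f"pics/{n}1.png",im["image"]);P=cloud(im)
    Q=P.reshape(-1,3);a=np.radians(8.7);c=np.array([592.9,-186.2,0])
    R=np.array([[np.cos(a),-np.sin(a),0],[np.sin(a),np.cos(a),0],[0,0,1]]);L=(Q-c)@R-[85,0,101]
    for y0,y1 in((-75,-35),(35,75)):
        k=(L[:,1]>y0)&(L[:,1]<y1)&(L[:,0]>-140)&(L[:,0]<30)&(L[:,2]>25)&(L[:,2]<145)
        if k.sum()>30:
            r=cv2.fitLine(L[k][:,[0,2]].astype(np.float32),cv2.DIST_HUBER,0,.01,.01).ravel();print(n,y0,k.sum(),r.round(2),"deg",np.degrees(np.arctan2(r[1],-r[0])).round(1))
    for nm,c0,z in(("block",(484,231),(60,95)),("round",(515,362),(40,62)),("adapter",(428.5,-17.5),(22,38)),("bottle",(698,95),(55,100))):
        m=(np.abs(Q[:,:2]-c0)<65).all(1)&(Q[:,2]>z[0])&(Q[:,2]<z[1])
        if n=="top" and m.sum()>5: print(nm,cv2.minAreaRect(Q[m,:2].astype(np.float32)),np.median(Q[m,2]))
E
```

```text
16.575 [ 593.2 -186.6  257.1] [-9.3 -1.6 11.2] 0.09332460409356674 [-0.001 -0.001  0.001 -0.     0.001 -0.   ]
top -75 36 [  0.82  -0.57 -29.85  61.5 ] deg -145.5
top 35 914 [  0.73  -0.68 -35.34  79.08] deg -136.8
block ((482.55810546875, 231.4430389404297), (64.20223999023438, 35.01885223388672), 3.5352041721343994) 74.69820124176584
round ((515.7820434570312, 362.7431335449219), (50.49561309814453, 49.67500305175781), 70.86275482177734) 49.66088849003319
adapter ((428.7431640625, -17.62824821472168), (109.89293670654297, 50.214969635009766), 1.2306668758392334) 30.521308334595513
bottle ((700.4677734375, 95.34345245361328), (39.0707893371582, 37.315452575683594), 56.59447479248047) 62.95127476111757
scene -75 1529 [  0.71  -0.7  -33.71  77.88] deg -135.5
scene 35 1097 [  0.71  -0.7  -33.73  77.75] deg -135.5
```

View pics/scene1.png

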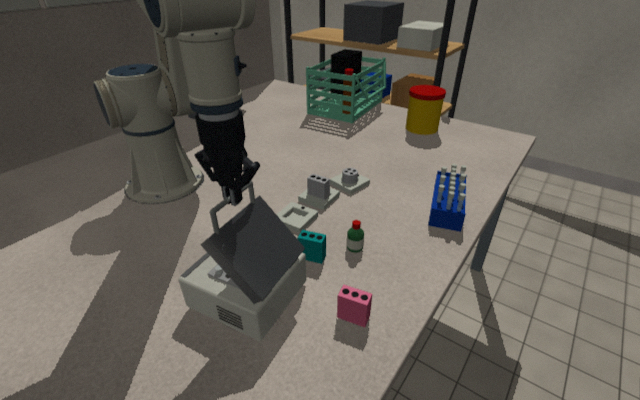

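The scene shows the cover held open by its bar at about 44.5°, with the block in its holder at (319,187) and the bystanders in place. About 14 N of preload is left along the cover's radius, so I'll ease it slightly, let it settle and hand in.

>>> servo_tool(moves="0 -0.0003 -0.0009 0 0 0 0; 0 -0.0003 -0.0009 0 0 0 0; 0 -0.0003 -0.0009 0 0 0 0; 0 -0.0003 -0.0009 0 0 0 0; 0 -0.0003 -0.0009 0 0 0 0; 0 -0.0003 -0.0009 0 0 0 0; 0 -0.0003 -0.0009 0 0 0 0; 0 -0.0003 -0.0009 0 0 0 0")

```text
time: 17.68
eef_pos: [593.1, -186.7, 257.1]
orientation: [[-0.151, 0.988, -0.001], [0.988, 0.151, -0.0], [0.0, -0.001, -1.0]]
ft_force: [-5.8, -2.3, 6.5]
finger_gap: 0.091
```

```bash
python3 - <<'E'
from h import *
s=bot.read_state();print(s["time"],np.round(s["eef_pos"],1),np.round(s["ft_force"],1),s["finger_gap"],np.round(s["joint_vel"],3))
print(bot.sign_off())
E
```

```text
17.675 [ 593.1 -186.7  257.1] [-5.8 -2.3  6.5] 0.0907885762885865 [-0.     0.001  0.    -0.     0.001 -0.001]
the job is handed in; nothing more can be done
None
```

I put the aluminium block back in its own long slot and let go of it. I then lifted the cover by its bar and handed in at 17.7 s with the arm still holding it open.

- **Block:** it is level, and its top is 56 mm above the holder's rim, which is what fully seated should give. Its yaw matches the slot's.
- **Cover:** it measured about 44.5° open in the scene camera. The top camera gave 43° on one side. On the other side it gave about 35°, but from only 36 points, so I set that one aside. The arm was at rest with the bar gripped and about 9 N on the wrist.
- **Other objects:** the round block and the adapter measured within about 1 mm of where they started. The bottle's reading differed by about 2 mm, but I took it over a different height band, and nothing came near it.

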